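Set the spring-return dosing boom over the beaker and hold it

ROBOT

A 7-joint arm with a two-finger parallel gripper is mounted at the origin on a cart in front of the work surface, level with it; the furniture and walls round the work are solid. World frame = base frame: x ahead of the robot, y to its left, z up, the work surface at z = 0. Lengths are in m, angles in rad, forces in N, time in s.
With the tool pointing down it reaches from about 0.425 to 0.925 m from the base axis. Payload 6.8 kg.
Tool frame: the origin (TCP) lies at the very end of the fingers, on their centre line; the grasp point (between the pads) lies 19 mm behind it (bot.grasp_offset is the distance from the TCP to the grasp point, in m); z points along the fingers, y is the direction in which the jaws open and shut (so a half turn about z gives the same grasp; the last joint's range is limited). The gripper opens to 85 mm and grips with 20 to 120 N. Pads are 22 mm wide; open, the fingers measure 114 mm over their backs; the gripper's body (76 mm by 85 mm) begins 54 mm behind the grasp point. The pads swing forward as they close: fully open they stand 13 mm farther back than shut.
Start: joints at [-1.253, 0.477, 0.022, 1.555, -0.011, 1.109, -0.083], TCP at [0.279, 0.615, 0.206] pointing down, gripper open.
Joint ranges: [-2.96, 2.96], [-0.34, 2.1], [-1.41, 1.46], [0.24, 2.44], [-1.37, 4.51], [0.17, 1.92], [-2.96, 2.96]. Speed limits (rad/s): [2.39, 2.39, 3.14, 3.14, 3.14, 3.14, 3.14].

INTERFACE

Orientations are given as a unit quaternion [w, x, y, z].
In Python, from station import monitor, cams, bot, finder gives the robot as it stands.
- The arm moves only by the tool jog_arm, never from a script. Its argument "plan" is a list of rows, each an object of numbers: "x", "y", "z": the shift along the tool's x, y, z as a fraction of full scale; "wx", "wy", "wz": the turn, a rotation vector about the tool's x, y, z as a fraction of full scale. A call has 1 to 12 rows; each row is the pose to reach, as a shift and turn from the pose measured when the call began, along the tool's axes at that moment, turning the shorter way round; what a row does not reach only later rows make up. Full scale, the value 1, is 20 cm for a shift and 180 degrees for a turn. A row lasts 1/12 s, in which the tool goes at most 41.7 mm and 7.16 degrees, less where a joint would pass 70% of its speed; a pose out of reach is approached as far as the arm can. A call with a number of a shift or a turn outside -1 to 1 is refused whole. A call with a gripper value outside its range is refused whole. "hand" is the opening, from -1 (shut) to 1 (fully open), set as the call begins (left out, the last holds). The fingers move at their own pace and stop on an object; "grip_force" is the grip in N (left out, the last holds). Time passes only in rows, so rows that repeat a pose let the fingers close. It gives the time, the measured TCP pose, the force and the opening at its end, in the units of the state.
- monitor.get_obs(): the state, without advancing time (a new reading comes with each control period).
- cams.read_camera(name): name is "scene" or "top" or "wrist"; returns the picture (384x512x3 uint8, red, green, blue); there is no depth.
- cams.get_calibration(name): a dict with "fx", "fy", "cx", "cy" (pixels), "distortion" ([k1, k2, p1, p2, k3] as OpenCV has them; the pictures are not rectified), "extrinsics" (4x4, takes a point from world to camera coordinates). Camera axes: x right, y down, z forward; pixel columns grow to the right and rows downward; lengths in m; the calibration is good to about 2 mm. A picture is of the moment at which its call begins: read the wrist's pose just before it. get_calibration takes no time and is no camera call; for the wrist camera it gives the pose at the moment of the call.
- bot.hand_in(): hands the job in, once; it reports no verdict.
Trained networks look in the newest picture that a camera, given by its name, has taken for a name from the list of things; names that differ only in an ending like _2 or _b are one class to them, and where a whole thing is asked for, a point or a joint stands for the part that bears it (a point fixed in the world has none). Each returns a list of dicts, best first, with "confidence" (0 to 1); they miss things now and then, are a little off and sometimes report something else, mostly with a low value. They report only what shows in the picture. A call takes as long as a camera call. They do not tell look-alikes from the thing itself.
- finder.find_in(camera, target): "bbox" ([left, top, width, height] in pixels, round what is visible of it).
- finder.place_of(camera, target): "location" ([column, row] in pixels: a listed point, or the origin of a listed thing).
The state is a dict: "t": time; "q": joint angles; "joint_vel": joint speeds; "joint_torque": joint torques, N m; "eef_pos": TCP position; "tool_rot": TCP orientation; "contact_force": force on the tool from outside, world axes, zero at the start; "torque": the same for the moment, N m; "gripper_width": opening from 0.0 (shut) to 1.0 (fully open).
Only numpy, scipy, OpenCV 4.12 (cv2) and the standard library are available. Lean on these libraries where they do the work, as an engineer would, in place of code of your own. Each camera call takes 0.05 s, during which the arm holds its last target. There are 200 camera calls.

TASK

Three vessels stand under the dosing boom; find the station where the open glass beaker stands (stations count one, two, three from the sleeve and have one, two or three dots, as have the mark lines on the boom's tube). Pinch the release button on the boom's head to unlock the telescoping boom, pull it out until the mark line of the beaker's station lies at the mouth of the sleeve, so that the nozzle is over the beaker, and finish while holding it still there with the button kept squeezed, since the boom springs back when let go. Do not shift or upset the vessels or the things standing nearby.

Things in the scene. Friction and masses are not known exactly. Their poses are not given: they have to be found in the camera images.
- stand: Fixed dosing stand: grey base plate 120 (x) x 440 (y) x 8 mm, a post and a dark square sleeve along y. Origin: on the worktop under the middle station. x: across the boom, away from the robot; y: the way the boom extends; z up. Stations one, two, three: discs of 53 mm on the plate at x = 0, y = -55, 0, +55 mm, with 1, 2, 3 dots at the plate's robot-side edge.
- sleeve_mouth (a point): Centre of the sleeve's open end (stand frame x = 0, y = -120 mm, z = 130 mm). The sleeve is 28x28 mm, runs 210 mm back from here along -y. A steel lock keeper sticks out to 36 mm from the axis on its -x side, from 32 to 4 mm behind the mouth, 123 to 137 mm above the worktop.
- boom (a joint): Extension, m: 0 = home (locked), grows along the stand's +y to 0.175. Marks one, two, three are at 0.045, 0.100, 0.155: the black line on the aluminium tube (20x20 mm) is then flush with the sleeve's mouth, the nozzle over that station's middle. A spring pulls home with 2.4 to 3.6 N (drag 15 N per m/s). If let go, it runs back to about 0.010 and catches; squeeze the button again to free it.
- release (a joint): Travel of the release button, m: 0 = out (boom locked at home), 0.005 = fully in; it slides along the stand's +x. The lock is free from 0.004 on. Spring: 2 N to start, 6 N fully in; it springs out when let go.
- head_grip (a point): Place to pinch on the boom's head, 165 mm above the worktop; moves with the boom (stand x = 0, y = -100 mm + extension). Head: upright grey block 30x30 mm, 112 to 185 mm above the worktop. Pinch along x: the button on its -x side against the fixed ribbed black pad on its +x side (x = +18 mm); 42.5 mm wide, 37.5 mm with the button in. No obstacle beside it above 140 mm.
- button_face (a point): Centre of the outer face of the release button, a black ribbed plate 24 mm wide (y) and 36 mm high (146 to 182 mm above the worktop) (button out: 24.5 mm to the -x side of head_grip).
- nozzle_tip (a point): Lower tip of the steel nozzle under the head, 86 mm above the worktop, straight below head_grip.
- beaker: Open clear glass beaker with a spout lip, 51 mm across, 64 mm high, about 40 g, standing on one of the three stations. Origin: centre of its underside.
- weighing_bottle: Glass weighing bottle with a knobbed lid, 40 mm across, 51 mm high, on another station. Origin: centre of its underside.
- crucible: White porcelain crucible, widening upwards, 42 mm across, 34 mm high, on the remaining station. Origin: centre of its underside.
- spare_flask: Clear conical flask, 64 mm across, 106 mm high, a bystander. Origin: centre of its underside.
- bench_timer: White bench timer, 62x62x18 mm, lying flat, a bystander. Origin: centre of its underside.
- small_dropper: Brown dropper bottle with a rubber teat, 37 mm across, 153 mm high, a bystander. Origin: centre of its underside.
Mind the look-alikes: they are no part of the job. Leave any orange look-alike of the beaker alone.

How it is judged:
By the outcome, as a careful person would: the job done as asked, in the order asked, and still so for the second after the job is handed in, while the arm keeps its last pose, push and grip.
It also fails if it takes over 32 s, if anything falls off the work surface, if the arm or the gripper's body presses on something with over 40 N, if the wrist force passes 120 N, or if a joint passes its speed limit or range.

## Working session

There is one attempt and no reset: what is moved stays moved. The work goes in short steps, Python scripts to look and compute and a tool call to move; the robot and the scene stay as the last step left them, time stands still between calls to the robot, and variables do not carry over. Pictures are saved under pics/ and viewed, about 8 in all and at most 12, crops included, and the job is handed in when it is done.

Besides the shell and the picture viewer there is one more tool, called after "Request:" as name(argument=value, ...), one argument or row to a line, values as JSON. jog_arm: Moves the arm, as the interface text tells. Shift numbers are shares of 20 cm and turn numbers shares of 180 degrees, none past 1 either way. Its arguments: {"type":"object","properties":{"plan":{"type":"array","items":{"type":"object","properties":{"x":{"type":"number","minimum":-1,"maximum":1},"y":{"type":"number","minimum":-1,"maximum":1},"z":{"type":"number","minimum":-1,"maximum":1},"wx":{"type":"number","minimum":-1,"maximum":1},"wy":{"type":"number","minimum":-1,"maximum":1},"wz":{"type":"number","minimum":-1,"maximum":1}}}},"hand":{"type":"number"},"grip_force":{"type":"number"}},"required":["plan"]}

```bash
mkdir -p pics; ls; cat > h.py <<'E'
import numpy as np, cv2
from station import monitor, cams, bot, finder
def cal(n):
    c=cams.get_calibration(n); K=np.array([[c['fx'],0,c['cx']],[0,c['fy'],c['cy']],[0,0,1.]])
    return K,np.array(c['distortion'],float),np.array(c['extrinsics'],float)
def ray(n,uv):
    K,d,E=cal(n); p=cv2.undistortPoints(np.array([[uv]],float),K,d)[0,0]
    R,t=E[:3,:3],E[:3,3]; return -R.T@t, R.T@np.array([p[0],p[1],1])
def atz(n,uv,z):
    o,v=ray(n,uv); return o+v*(z-o[2])/v[2]
def proj(n,P):
    K,d,E=cal(n); return cv2.projectPoints(np.array(P,float).reshape(-1,1,3),cv2.Rodrigues(E[:3,:3])[0],E[:3,3],K,d)[0].reshape(-1,2)
E
python3 - <<'E'
from h import *
np.set_printoptions(precision=4,suppress=True)
o=monitor.get_obs(); print(o)
ims=[]
for n in ['scene','top']:
    im=cams.read_camera(n); cv2.imwrite(f'pics/{n}0.png',cv2.cvtColor(im,cv2.COLOR_RGB2BGR))
    print(n,cal(n)[2])
    for t in ['beaker','weighing_bottle','crucible','spare_flask','bench_timer','small_dropper']:
        print(t,[(np.round(r['location']),round(r['confidence'],2),atz(n,r['location'],0.008)[:2].round(3)) for r in finder.place_of(n,t)][:3])
    for t,z in [('stand',0),('sleeve_mouth',.13),('head_grip',.165),('button_face',.164),('nozzle_tip',.086)]:
        print(t,[(np.round(r['location']),round(r['confidence'],2),atz(n,r['location'],z)[:2].round(3)) for r in finder.place_of(n,t)][:3])
E
```

```text
pics
{'t': 0.0, 'q': array([-1.2531,  0.4778,  0.0223,  1.5564, -0.0115,  1.1093, -0.0831]), 'joint_vel': array([ 0.0004, -0.0007,  0.0007,  0.0005, -0.0003,  0.0003,  0.0003]), 'joint_torque': array([ -0.0007, -59.6439,   1.6079, -28.1218,   0.0126,   0.0091,
         0.0001]), 'eef_pos': array([0.2786, 0.6142, 0.2048]), 'tool_rot': array([-0.0001,  0.2113,  0.9774, -0.0009]), 'contact_force': array([-0.3593, -0.5136, -0.5459]), 'torque': array([-0.0478, -0.0521,  0.0027]), 'gripper_width': 0.999946781080204}
scene [[-0.0144 -0.9999 -0.0002 -0.0424]
 [-0.823   0.012  -0.568   0.49  ]
 [ 0.5679 -0.008  -0.823   1.2553]
 [ 0.      0.      0.      1.    ]]
beaker [(array([227., 220.]), 0.74, array([0.508, 0.032]))]
weighing_bottle [(array([193., 217.]), 0.58, array([0.52, 0.15])), (array([237., 209.]), 0.36, array([ 0.549, -0.002]))]
crucible [(array([206., 221.]), 0.52, array([0.501, 0.102]))]
spare_flask []
bench_timer []
small_dropper [(array([381., 238.]), 0.64, array([ 0.425, -0.485])), (array([239., 199.]), 0.15, array([ 0.591, -0.009]))]
stand [(array([211., 222.]), 0.76, array(
[... 600 characters left out ...]
[159., 202.]), 0.63, array([0.488, 0.296])), (array([377., 220.]), 0.52, array([ 0.429, -0.509]))]
weighing_bottle [(array([198., 197.]), 0.4, array([0.509, 0.149]))]
crucible [(array([217., 199.]), 0.64, array([0.502, 0.079]))]
spare_flask [(array([129., 214.]), 0.77, array([0.441, 0.404]))]
bench_timer [(array([141., 181.]), 0.49, array([0.567, 0.367]))]
small_dropper [(array([371., 219.]), 0.65, array([ 0.433, -0.487]))]
stand [(array([214., 197.]), 0.76, array([0.511, 0.093]))]
sleeve_mouth [(array([246., 196.]), 0.76, array([ 0.488, -0.03 ]))]
head_grip [(array([240., 193.]), 0.53, array([ 0.49 , -0.011]))]
button_face [(array([239., 202.]), 0.55, array([ 0.458, -0.01 ]))]
nozzle_tip []
```

```bash
python3 - <<'E'
import cv2,numpy as np
a=cv2.imread('pics/scene0.png'); b=cv2.imread('pics/top0.png')
A=cv2.resize(a[170:250,170:300],None,fx=6,fy=6,interpolation=cv2.INTER_CUBIC)[:,:780]
cv2.imwrite('pics/c1.png',A)
cv2.imwrite('pics/c2.png',cv2.resize(b[165:240,100:400],None,fx=2.66,fy=2.66,interpolation=cv2.INTER_CUBIC))
cv2.imwrite('pics/c3.png',cv2.resize(b[165:235,180:290],None,fx=7,fy=7,interpolation=cv2.INTER_CUBIC))
E
```

```text
(no output)
```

View pics/c1.png

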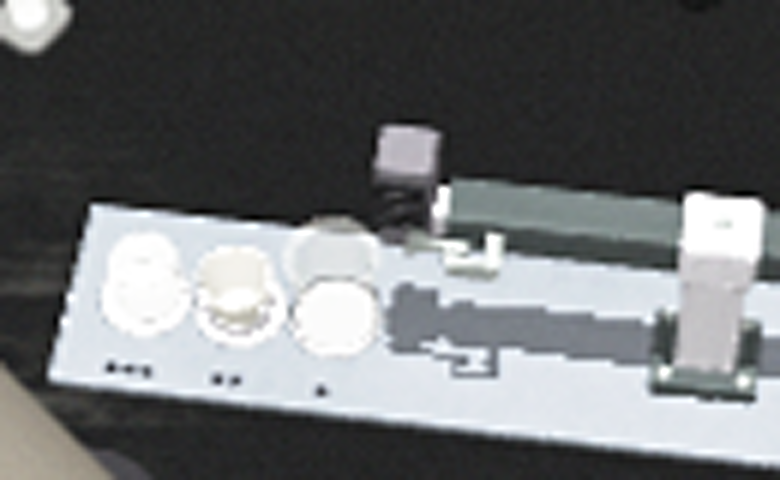

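View pics/c2.png

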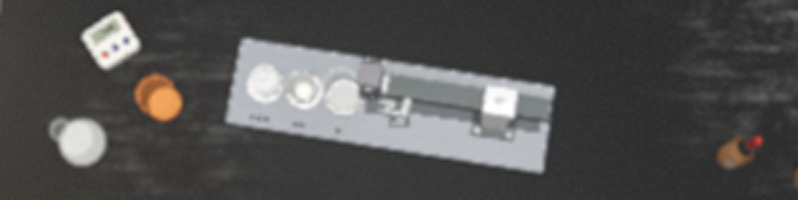

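Scene crop: the three vessels stand at about (227,218), (208,218) and (193,216). One dot is by the clear open one nearest the sleeve, two by the crucible and three by the lidded bottle. The orange look-alike is far left, off the stand. Next I fit the stand pose.

```bash
python3 - <<'E'
from h import *
from scipy.optimize import least_squares
np.set_printoptions(precision=4,suppress=True)
S=lambda y,x=0,z=.008:(x,y,z)
m={'scene':[(S(-55e-3),(227,220)),(S(0),(206,221)),(S(.055),(193,217)),((0,-.12,.13),(247,207)),((0,-.1,.165),(234,200)),((-.0245,-.1,.164),(235,207)),((0,0,0),(211,222)),((0,-.1,.086),(236,209))],
'top':[(S(-55e-3),(232,201)),(S(0),(217,199)),(S(.055),(198,197)),((0,-.12,.13),(246,196)),((0,-.1,.165),(240,193)),((-.0245,-.1,.164),(239,202)),((0,0,0),(214,197))]}
# dots in scene crop excluded
def W(p,P): 
    c,s=np.cos(p[2]),np.sin(p[2]); P=np.array(P); return np.c_[p[0]+c*P[:,0]-s*P[:,1],p[1]+s*P[:,0]+c*P[:,1],P[:,2]]
def f(p,):
    return np.concatenate([(proj(n,W(p,[a for a,_ in v]))-np.array([b for _,b in v],float)).ravel() for n,v in m.items()])
r=least_squares(f,[.5,.09,-.1],loss='soft_l1'); p=r.x
print(p,f(p).reshape(-1,2)); print('head',W(p,[(0,-.1,.165)]),'deg',np.degrees(p[2]))
E
```

```text
[ 0.5035  0.0897 -0.1679] [[-1.1165  2.8448]
 [ 4.0977 -0.2531]
 [ 1.4288  1.6603]
 [-2.7606 -1.6704]
 [ 3.7644 -1.7501]
 [ 1.4293 -2.1219]
 [-0.7273 -0.0223]
 [ 2.3506  3.0771]
 [-2.9742  0.0051]
 [-2.61   -0.6227]
 [ 1.8263 -1.2407]
 [-0.5916  1.1026]
 [-0.7839  0.8426]
 [-1.1571 -1.0323]
 [ 0.5948  1.8278]]
head [[ 0.4868 -0.0089  0.165 ]] deg -9.619850586524317
```

Request:
jog_arm(
  plan=[
    {"x": -0.14, "y": -0.14, "z": -0.2, "wz": 0.03},
    {"x": -0.28, "y": -0.28, "z": -0.4, "wz": 0.06},
    {"x": -0.42, "y": -0.43, "z": -0.5, "wz": 0.09},
    {"x": -0.56, "y": -0.58, "z": -0.5, "wz": 0.115},
    {"x": -0.7, "y": -0.72, "z": -0.5, "wz": 0.14},
    {"x": -0.7, "y": -0.72, "z": -0.5, "wz": 0.14},
  ],
  hand=1,
)

```text
invalid input at $.plan[0]: expected keys x, y, z, wx, wy, wz
```

```bash
cat >> h.py <<'E'
from scipy.spatial.transform import Rotation as Rn
def togo(P,yaw):  # tool down, tool y at world angle yaw
    o=monitor.get_obs(); q=np.array(o['tool_rot']); R=Rn.from_quat(q[[1,2,3,0]])
    c,s=np.cos(yaw),np.sin(yaw); T=Rn.from_matrix(np.c_[[-s*-1*-1,c,0] if 0 else np.cross([c,s,0],[0,0,-1]),[c,s,0],[0,0,-1]])
    print('at',o['eef_pos'].round(4),'t',o['t'],'F',o['contact_force'].round(1),'w',round(o['gripper_width'],3))
    print('shift',(R.inv().apply(np.array(P)-o['eef_pos'])/.2).round(3),'turn',((R.inv()*T).as_rotvec()/np.pi).round(4))
E
python3 - <<'E'
from h import *
togo([.47,.05,.30],np.radians(-9))
q=[atz('top',(100+u/2.66,165+v/2.66),.008) for u,v in [(243,38),(555,86),(543,172),(226,124)]]
print(np.round(q,3))
for i,j in((0,1),(3,2)):
    d=q[i]-q[j]; print(np.degrees(np.arctan2(-d[0],d[1])),np.linalg.norm(d))
E
```

```text
at [0.2788 0.6147 0.2057] t 1.2 F [0.2 0.5 0.6] w 1.001
shift [-2.037 -2.177 -0.472] turn [-0.     -0.      0.4144]
[[ 0.575  0.178  0.008]
 [ 0.512 -0.257  0.008]
 [ 0.392 -0.24   0.008]
 [ 0.453  0.196  0.008]]
-8.268368137509585 0.4401142743201888
-7.962232656193969 0.4404335706917024
```

Request:
jog_arm(
  plan=[
    {"x": -0.14, "y": -0.14, "z": -0.2, "wx": 0, "wy": 0, "wz": 0.03},
    {"x": -0.28, "y": -0.28, "z": -0.4, "wx": 0, "wy": 0, "wz": 0.06},
    {"x": -0.42, "y": -0.43, "z": -0.5, "wx": 0, "wy": 0, "wz": 0.09},
    {"x": -0.56, "y": -0.58, "z": -0.5, "wx": 0, "wy": 0, "wz": 0.115},
    {"x": -0.7, "y": -0.72, "z": -0.5, "wx": 0, "wy": 0, "wz": 0.14},
    {"x": -0.7, "y": -0.72, "z": -0.5, "wx": 0, "wy": 0, "wz": 0.14},
  ],
  hand=1,
)

```text
t: 1.7
eef_pos: [0.3492, 0.422, 0.3073]
tool_rot: [0.001, 0.423, 0.906, 0.001]
contact_force: [-0.3, -0.2, -0.3]
gripper_width: 1.002
```

```bash
python3 - <<'E'
from h import *
togo([.47,.05,.30],np.radians(-8.1))
E
```

```text
at [0.3492 0.422  0.3073] t 1.7 F [-0.3 -0.2 -0.3] w 1.002
shift [-1.814 -0.731  0.036] turn [ 7.000e-04 -2.000e-04  2.669e-01]
```

Request:
jog_arm(
  plan=[
    {"x": -0.2, "y": -0.08, "z": 0, "wx": 0, "wy": 0, "wz": 0.03},
    {"x": -0.4, "y": -0.16, "z": 0, "wx": 0, "wy": 0, "wz": 0.06},
    {"x": -0.6, "y": -0.24, "z": 0, "wx": 0, "wy": 0, "wz": 0.09},
    {"x": -0.8, "y": -0.32, "z": 0, "wx": 0, "wy": 0, "wz": 0.12},
    {"x": -0.95, "y": -0.38, "z": 0, "wx": 0, "wy": 0, "wz": 0.14},
    {"x": -0.95, "y": -0.38, "z": 0, "wx": 0, "wy": 0, "wz": 0.14},
  ],
)

```text
t: 2.2
eef_pos: [0.4157, 0.2189, 0.3078]
tool_rot: [0.001, 0.616, 0.788, 0.001]
contact_force: [-0.2, 0.3, 0.1]
gripper_width: 0.998
```

```bash
python3 - <<'E'
from h import *
togo([.47,.05,.30],np.radians(-8.1))
E
```

```text
at [0.4157 0.2189 0.3078] t 2.2 F [-0.2  0.3  0.1] w 0.998
shift [-0.885  0.06   0.04 ] turn [1.000e-03 1.000e-04 1.223e-01]
```

Request:
jog_arm(
  plan=[
    {"x": -0.2, "y": 0.01, "z": 0, "wx": 0, "wy": 0, "wz": 0.03},
    {"x": -0.4, "y": 0.03, "z": 0, "wx": 0, "wy": 0, "wz": 0.06},
    {"x": -0.6, "y": 0.04, "z": 0, "wx": 0, "wy": 0, "wz": 0.09},
    {"x": -0.8, "y": 0.06, "z": 0, "wx": 0, "wy": 0, "wz": 0.122},
    {"x": -0.885, "y": 0.06, "z": 0, "wx": 0.001, "wy": 0, "wz": 0.122},
    {"x": -0.885, "y": 0.06, "z": 0, "wx": 0.001, "wy": 0, "wz": 0.122},
    {"x": -0.885, "y": 0.06, "z": 0, "wx": 0.001, "wy": 0, "wz": 0.122},
  ],
)

```text
t: 2.78
eef_pos: [0.4701, 0.0491, 0.3082]
tool_rot: [0.0, 0.756, 0.655, 0.0]
contact_force: [-0.0, 0.4, -0.9]
gripper_width: 1.0
```

```bash
python3 - <<'E'
from h import *
n='wrist'
im=cams.read_camera(n); K,d,E=cal(n); print((-E[:3,:3].T@E[:3,3]).round(3),E[2,:3].round(3))
cv2.imwrite('pics/w1.png',cv2.cvtColor(im,cv2.COLOR_RGB2BGR))
for t,z in [('beaker',.008),('weighing_bottle',.008),('crucible',.008),('stand',0),('sleeve_mouth',.13),('head_grip',.165),('button_face',.164),('nozzle_tip',.086)]:
    print(t,[(np.round(r['location']),round(r['confidence'],2),atz(n,r['location'],z)[:2].round(3)) for r in finder.place_of(n,t)][:3])
togo([.487,-.01,.30],np.radians(-8.1))
E
```

```text
[0.481 0.132 0.476] [-0.044 -0.314 -0.949]
beaker [(array([274., 147.]), 0.74, array([0.492, 0.037]))]
weighing_bottle [(array([278.,  62.]), 0.81, array([0.51 , 0.149])), (array([254., 217.]), 0.7, array([ 0.448, -0.067]))]
crucible [(array([271., 108.]), 0.83, array([0.494, 0.091]))]
stand [(array([271., 102.]), 0.78, array([0.495, 0.098])), (array([276., 142.]), 0.48, array([0.495, 0.041]))]
sleeve_mouth [(array([277., 220.]), 0.82, array([ 0.482, -0.023]))]
head_grip [(array([278., 214.]), 0.88, array([ 0.483, -0.   ]))]
button_face [(array([256., 217.]), 0.47, array([ 0.461, -0.002]))]
nozzle_tip [(array([275., 189.]), 0.81, array([ 0.484, -0.001]))]
at [0.4698 0.0506 0.3079] t 3.2333 F [ 0.1  0.6 -0.4] w 1.0
shift [-0.288  0.127  0.04 ] turn [-0.      0.0001  0.0007]
```

View pics/w1.png

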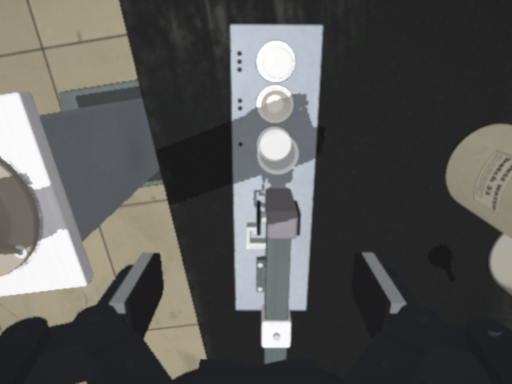

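```bash
python3 - <<'E'
import cv2
a=cv2.imread('pics/w1.png'); cv2.imwrite('pics/w1c.png',cv2.resize(a[30:250,215:345],None,fx=2.7*1,fy=2.7,interpolation=cv2.INTER_CUBIC))
E
```

```text
(no output)
```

View pics/w1c.png

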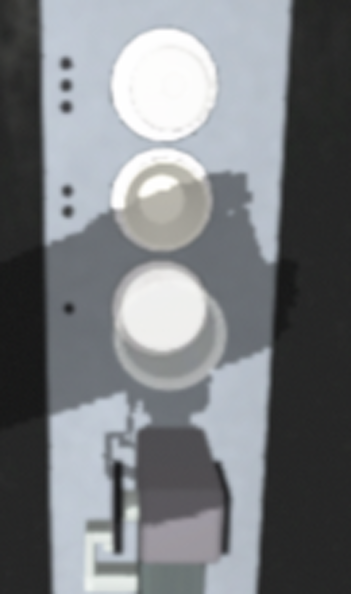

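The enlarged crop shows the open clear beaker at one dot (277,148), the crucible at two dots (275,103) and the lidded bottle at three dots (276,61). The target is mark one, an extension of 0.045 m.

```bash
python3 - <<'E'
from h import *
togo([.4835,-.003,.215],np.radians(-8.1))
E
```

```text
at [0.4698 0.0506 0.3079] t 3.2333 F [ 0.1  0.6 -0.4] w 1.0
shift [-0.256  0.105  0.465] turn [-0.      0.0001  0.0007]
```

Request:
jog_arm(
  plan=[
    {"x": -0.13, "y": 0.05, "z": 0.1, "wx": 0, "wy": 0, "wz": 0},
    {"x": -0.255, "y": 0.105, "z": 0.25, "wx": 0, "wy": 0, "wz": 0},
    {"x": -0.255, "y": 0.105, "z": 0.38, "wx": 0, "wy": 0, "wz": 0},
    {"x": -0.255, "y": 0.105, "z": 0.465, "wx": 0, "wy": 0, "wz": 0.001},
    {"x": -0.255, "y": 0.105, "z": 0.465, "wx": 0, "wy": 0, "wz": 0.001},
    {"x": -0.255, "y": 0.105, "z": 0.465, "wx": 0, "wy": 0, "wz": 0.001},
  ],
)

```text
t: 3.73
eef_pos: [0.4831, -0.0028, 0.2147]
tool_rot: [-0.0, 0.756, 0.655, -0.001]
contact_force: [0.3, -0.1, 0.6]
gripper_width: 0.999
```

```bash
python3 - <<'E'
from h import *
n='wrist'
im=cams.read_camera(n)
for t,z in [('beaker',.008),('sleeve_mouth',.13),('head_grip',.165),('button_face',.164),('nozzle_tip',.086)]:
    print(t,[(np.round(r['location']),round(r['confidence'],2),atz(n,r['location'],z)[:2].round(3)) for r in finder.place_of(n,t)][:3])
b=cv2.cvtColor(im,cv2.COLOR_RGB2BGR)
h=np.array([.4835,-.003]);c,s=np.cos(np.radians(-8.1)),np.sin(np.radians(-8.1))
for x in(-.015,.015):
  for y in(-.015,.015):
    for z in (.185,):
      u=proj(n,[h[0]+c*x-s*y,h[1]+s*x+c*y,z])[0]; print(u); cv2.circle(b,tuple(np.int32(u)),2,(0,0,255),-1)
cv2.imwrite('pics/w2.png',cv2.resize(b,None,fx=1.5,fy=1.5))
togo([.4835,-.003,.147],np.radians(-8.1))
E
```

```text
beaker []
sleeve_mouth []
head_grip [(array([259., 202.]), 0.79, array([ 0.485, -0.003]))]
button_face [(array([226., 205.]), 0.87, array([ 0.462, -0.003]))]
nozzle_tip []
[234.31691185 233.30381769]
[233.2525535  190.36113184]
[279.66925253 233.22738221]
[280.66233092 190.29534133]
at [ 0.4842 -0.0026  0.216 ] t 4.0333 F [-0.4  0.1 -0.1] w 0.999
shift [-0.003 -0.004  0.345] turn [ 0.0005 -0.0002 -0.0002]
```

View pics/w2.png

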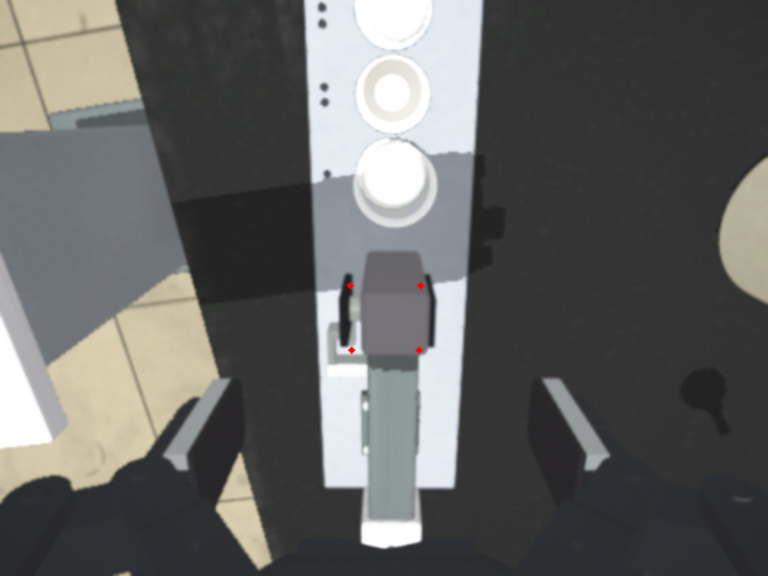

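The head's top face is at columns 360–430 and rows 290–353 of the enlarged view, about 4 mm to +x of my estimate. The corrected grip centre is about (0.487, -0.005).

```bash
python3 - <<'E'
from h import *
togo([.487,-.005,.147],np.radians(-8.1))
E
```

```text
at [ 0.4842 -0.0026  0.216 ] t 4.0333 F [-0.4  0.1 -0.1] w 0.999
shift [-0.01   0.015  0.345] turn [ 0.0005 -0.0002 -0.0002]
```

Request:
jog_arm(
  plan=[
    {"x": -0.01, "y": 0.015, "z": 0.1, "wx": 0, "wy": 0, "wz": 0},
    {"x": -0.01, "y": 0.015, "z": 0.2, "wx": 0, "wy": 0, "wz": 0},
    {"x": -0.01, "y": 0.015, "z": 0.3, "wx": 0, "wy": 0, "wz": 0},
    {"x": -0.01, "y": 0.015, "z": 0.345, "wx": 0, "wy": 0, "wz": 0},
    {"x": -0.01, "y": 0.015, "z": 0.345, "wx": 0, "wy": 0, "wz": 0},
    {"x": -0.01, "y": 0.015, "z": 0.345, "wx": 0, "wy": 0, "wz": 0},
  ],
)

```text
t: 4.53
eef_pos: [0.4873, -0.0049, 0.1475]
tool_rot: [0.001, 0.755, 0.655, 0.001]
contact_force: [0.2, 0.9, 0.7]
gripper_width: 0.999
```

Request:
jog_arm(
  plan=[
    {"x": 0, "y": 0, "z": 0, "wx": 0, "wy": 0, "wz": 0},
    {"x": 0, "y": 0, "z": 0, "wx": 0, "wy": 0, "wz": 0},
    {"x": 0, "y": 0, "z": 0, "wx": 0, "wy": 0, "wz": 0},
    {"x": 0, "y": 0, "z": 0, "wx": 0, "wy": 0, "wz": 0},
    {"x": 0, "y": 0, "z": 0, "wx": 0, "wy": 0, "wz": 0},
    {"x": 0, "y": 0, "z": 0, "wx": 0, "wy": 0, "wz": 0},
  ],
  hand=-1,
  grip_force=30,
)

```text
t: 5.03
eef_pos: [0.4863, -0.0046, 0.1482]
tool_rot: [-0.001, 0.756, 0.655, 0.0]
contact_force: [-5.2, 1.2, 9.8]
gripper_width: 0.414
```

```bash
python3 - <<'E'
from h import *
togo([.487,-.005,.147],np.radians(-8.1))
E
```

```text
at [ 0.4863 -0.0046  0.1482] t 5.0333 F [-5.2  1.2  9.8] w 0.414
shift [-0.001  0.004  0.006] turn [-0.0001 -0.0005 -0.0003]
```

Request:
jog_arm(
  plan=[
    {"x": 0, "y": 0, "z": 0, "wx": 0, "wy": 0, "wz": 0},
    {"x": 0, "y": 0, "z": 0, "wx": 0, "wy": 0, "wz": 0},
    {"x": -0.02, "y": 0, "z": 0, "wx": 0, "wy": 0, "wz": 0},
    {"x": -0.04, "y": 0, "z": 0, "wx": 0, "wy": 0, "wz": 0},
    {"x": -0.06, "y": 0, "z": 0, "wx": 0, "wy": 0, "wz": 0},
    {"x": -0.08, "y": 0, "z": 0, "wx": 0, "wy": 0, "wz": 0},
    {"x": -0.08, "y": 0, "z": 0, "wx": 0, "wy": 0, "wz": 0},
  ],
  hand=-1,
  grip_force=40,
)

```text
t: 5.62
eef_pos: [0.4864, -0.0069, 0.1489]
tool_rot: [-0.005, 0.753, 0.658, 0.007]
contact_force: [2.5, 37.3, 0.5]
gripper_width: 0.398
```

```bash
python3 - <<'E'
from h import *
togo([.487,-.005,.147],np.radians(-8.1))
n='wrist'; im=cams.read_camera(n)
for t,z in [('sleeve_mouth',.13),('head_grip',.165),('button_face',.164)]:
    print(t,[(np.round(r['location']),round(r['confidence'],2),atz(n,r['location'],z)[:2].round(3)) for r in finder.place_of(n,t)][:2])
b=cv2.cvtColor(im,cv2.COLOR_RGB2BGR)
cv2.imwrite('pics/w3.png',cv2.resize(b[130:384,130:386],None,fx=2.3,fy=2.3,interpolation=cv2.INTER_CUBIC))
E
```

```text
at [ 0.4864 -0.0069  0.1489] t 5.6167 F [ 2.5 37.3  0.5] w 0.398
shift [0.01  0.002 0.01 ] turn [ 0.0001 -0.0054  0.0023]
sleeve_mouth []
head_grip [(array([255., 245.]), 0.95, array([ 0.485, -0.006]))]
button_face [(array([220., 244.]), 0.87, array([ 0.467, -0.004]))]
```

View pics/w3.png

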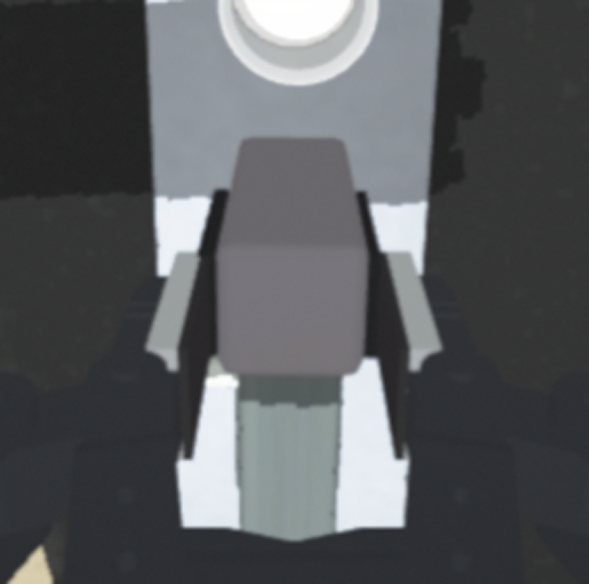

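The image shows the pinch is sound, with both pads on the button and the rib pad. I pushed the wrong way, toward home: tool +x is stand +y. I now reverse gently.

Request:
jog_arm(
  plan=[
    {"x": 0.015, "y": 0, "z": 0, "wx": 0, "wy": 0.0, "wz": 0.0},
    {"x": 0.03, "y": 0, "z": 0, "wx": 0, "wy": -0.003, "wz": 0.001},
    {"x": 0.05, "y": 0, "z": 0, "wx": 0, "wy": -0.005, "wz": 0.002},
    {"x": 0.07, "y": 0, "z": 0, "wx": 0, "wy": -0.005, "wz": 0.002},
    {"x": 0.09, "y": 0, "z": 0, "wx": 0, "wy": -0.005, "wz": 0.002},
    {"x": 0.09, "y": 0, "z": 0, "wx": 0, "wy": -0.005, "wz": 0.002},
    {"x": 0.09, "y": 0, "z": 0, "wx": 0, "wy": -0.005, "wz": 0.002},
  ],
)

```text
t: 6.4
eef_pos: [0.4889, 0.0104, 0.149]
tool_rot: [0.0, 0.755, 0.656, 0.0]
contact_force: [2.8, -2.4, -6.3]
gripper_width: 0.398
```

```bash
python3 - <<'E'
from h import *
togo([.487,-.005,.147],np.radians(-8.1))
n='wrist'; im=cams.read_camera(n)
for t,z in [('sleeve_mouth',.13),('head_grip',.165),('button_face',.164)]:
    print(t,[(np.round(r['location']),round(r['confidence'],2),atz(n,r['location'],z)[:2].round(4)) for r in finder.place_of(n,t)][:2])
E
```

```text
at [0.4889 0.0104 0.149 ] t 6.4 F [ 2.8 -2.4 -6.3] w 0.398
shift [-0.078  0.001  0.01 ] turn [ 0.0002 -0.0001  0.0002]
sleeve_mouth [(array([256., 139.]), 0.69, array([0.4943, 0.0595])), (array([218., 247.]), 0.36, array([ 0.4612, -0.0053]))]
head_grip [(array([253., 244.]), 0.69, array([0.4865, 0.0119])), (array([221., 248.]), 0.63, array([0.47  , 0.0124]))]
button_face [(array([220., 246.]), 0.76, array([0.469, 0.013]))]
```

Request:
jog_arm(
  plan=[
    {"x": 0.02, "y": 0, "z": 0, "wx": 0, "wy": 0, "wz": 0},
    {"x": 0.04, "y": 0, "z": 0, "wx": 0, "wy": 0, "wz": 0},
    {"x": 0.065, "y": 0, "z": 0, "wx": 0, "wy": 0, "wz": 0},
    {"x": 0.09, "y": 0, "z": 0, "wx": 0, "wy": 0, "wz": 0},
    {"x": 0.11, "y": 0, "z": 0, "wx": 0, "wy": 0, "wz": 0},
    {"x": 0.13, "y": 0, "z": 0, "wx": 0, "wy": 0, "wz": 0},
    {"x": 0.145, "y": 0, "z": 0, "wx": 0, "wy": 0, "wz": 0},
    {"x": 0.145, "y": 0, "z": 0, "wx": 0, "wy": 0, "wz": 0},
    {"x": 0.145, "y": 0, "z": 0, "wx": 0, "wy": 0, "wz": 0},
  ],
)

```text
t: 7.35
eef_pos: [0.4932, 0.0393, 0.149]
tool_rot: [0.0, 0.755, 0.656, 0.001]
contact_force: [3.0, -2.8, -7.7]
gripper_width: 0.397
```

```bash
python3 - <<'E'
from h import *
togo([.487,-.005,.147],np.radians(-8.1))
o=[]
for n in ['wrist','scene','top']:
    im=cams.read_camera(n); b=cv2.cvtColor(im,cv2.COLOR_RGB2BGR); cv2.imwrite(f'pics/{n}4.png',b)
    for t,z in [('sleeve_mouth',.13),('head_grip',.165),('nozzle_tip',.086),('beaker',.008)]:
        print(n,t,[(np.round(r['location']),round(r['confidence'],2),atz(n,r['location'],z)[:2].round(4)) for r in finder.place_of(n,t)][:2])
w=cv2.imread('pics/wrist4.png')[225:384,190:320]; s=cv2.imread('pics/scene4.png')[180:240,195:275]
w=cv2.resize(w,(390,477),interpolation=cv2.INTER_CUBIC); s=cv2.resize(s,(400,300),interpolation=cv2.INTER_CUBIC)
c=np.zeros((477,790,3),np.uint8); c[:,:390]=w; c[:300,390:]=s; cv2.imwrite('pics/c4.png',c)
E
```

```text
at [0.4932 0.0393 0.149 ] t 7.35 F [ 3.  -2.8 -7.7] w 0.397
shift [-0.224  0.     0.01 ] turn [ 0.0004 -0.0002  0.0003]
wrist sleeve_mouth [(array([256., 310.]), 0.78, array([ 0.482 , -0.0272]))]
wrist head_grip [(array([255., 243.]), 0.6, array([0.4919, 0.0412]))]
wrist nozzle_tip []
wrist beaker [(array([254., 170.]), 0.83, array([0.4896, 0.0366]))]
scene sleeve_mouth [(array([247., 205.]), 0.82, array([ 0.4835, -0.037 ])), (array([133., 207.]), 0.21, array([0.4829, 0.3242]))]
scene head_grip [(array([224., 198.]), 0.53, array([0.488 , 0.0347]))]
scene nozzle_tip []
scene beaker [(array([229., 223.]), 0.59, array([0.494 , 0.0249])), (array([152., 223.]), 0.56, array([0.4959, 0.2867]))]
top sleeve_mouth [(array([246., 197.]), 0.69, array([ 0.4849, -0.0316]))]
top head_grip [(array([371., 221.]), 0.61, array([ 0.4012, -0.4496])), (array([227., 192.]), 0.47, array([0.4933, 0.0325]))]
top nozzle_tip []
top beaker [(array([230., 200.]), 0.56, array([0.4986, 0.0306])), (array([154., 203.]), 0.48, array([0.4843, 0.3133]))]
```

View pics/c4.png

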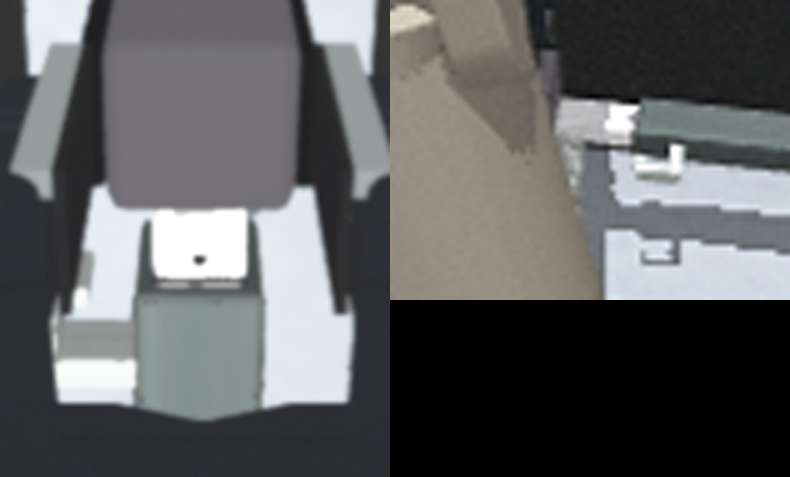

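```bash
python3 - <<'E'
from h import *
w=cv2.imread('pics/wrist4.png'); 
print(w[285:326,[246,252,262,268]].mean(2).astype(int).T)
cv2.imwrite('pics/c5.png',cv2.resize(w[285:330,225:285],None,fx=12,fy=12,interpolation=cv2.INTER_NEAREST))
# predicted: points along boom axis for y offsets from mouth
c,s=np.cos(np.radians(-8.1)),np.sin(np.radians(-8.1)); O=np.array([.5015,.094])
for y,z in [(-.12,.14),(-.12,.144),(-.119,.14),(-.118,.14),(-.115,.14),(-.11,.14)]:
    h=O+[-s*y,c*y]; print(y,z,proj('wrist',[*h,z])[0].round(1))
E
```

```text
[[116 116 115 116 115 116 115 114 119 172 246 255 255 255 255 255 255 255
  255 255 255 255 255 255 255 255 255 255 255 255 255 253 220 136 156 154
  109  96 111 125 134]
 [116 115 116 115 116 116 116 114 118 143 195 242 254 255 255 255 255 255
  255 255 255 255 255 255 255 255 255 255 255 255 255 254 226 136 142 140
  102  93 108 123 133]
 [116 116 116 116 116 115 116 114 120 170 245 255 255 255 255 255 255 255
  255 255 255 255 255 255 255 255 255 255 255 255 255 251 186 119 156 154
  107  92 107 118 119]
 [116 116 115 115 115 115 115 115 120 177 248 255 255 255 255 255 255 255
  255 255 255 255 255 255 255 255 255 255 255 255 255 254 221 136 153 151
  107  93 107 122 133]]
-0.12 0.14 [258.9 316.5]
-0.12 0.144 [258.9 320.8]
-0.119 0.14 [258.9 315.2]
-0.118 0.14 [258.9 314. ]
-0.115 0.14 [258.9 310.1]
-0.11 0.14 [258.9 303.6]
```

View pics/c5.png

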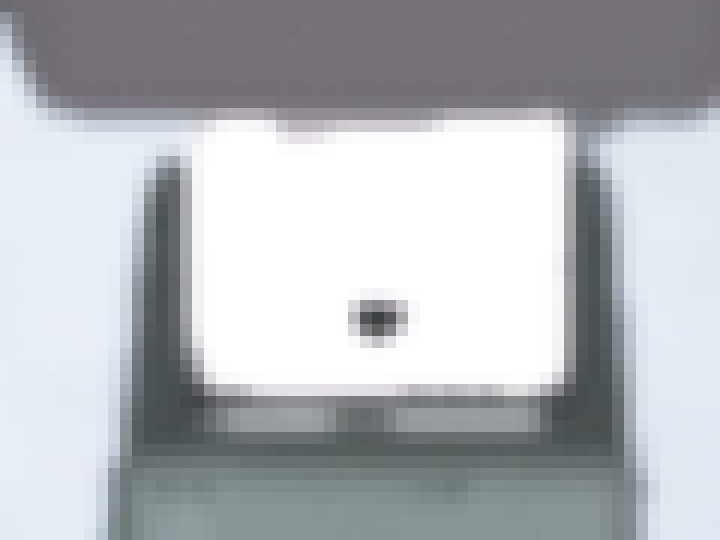

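The enlarged view shows the one-dot mark line at wrist row 318. The mouth works out at row 319 on the tube's top, so they agree within about 1 mm. The button is squeezed and the arm is still, so I'm handing in.

```bash
python3 - <<'E'
from h import *
o=monitor.get_obs(); print(o['t'],o['eef_pos'],o['gripper_width'],abs(o['joint_vel']).max())
print(bot.hand_in())
E
```

```text
8.1 [0.49313668 0.03887923 0.14905009] 0.4009781605402334 0.0025700968965513132
the job is handed in; nothing more can be done
None
```

The job is handed in at 8.1 s. The boom is out at mark one, over the beaker at station one, and the arm is still pinching the button with 40 N.

- **Station:** an enlarged wrist-camera crop showed the open clear beaker at the one-dot station, the crucible at two dots and the lidded bottle at three. I left the orange look-alike alone.
- **Position:** the one-dot mark line lies within about 1 mm of the sleeve mouth in the last wrist picture. The arm's own travel gives an extension of 44 to 46.6 mm against the 45 mm wanted.
- **Stillness:** at hand-in the arm was still, and the force along the boom was about 3 N, which matches the spring.
- **Vessels:** in the last pictures the beaker was found where it had been. I did not measure the other vessels and bystanders again after the pull.
- **Mistake:** my first pull went the wrong way and pushed the head against its home stop with about 37 N at the wrist for a moment. That may have slipped the grip along the head by up to 2 mm, which is why the travel figure is a range.
- **Disagreeing reading:** the gripper opening read 0.40, about 34 mm if the scale is linear, where 37.5 mm was expected with the button in. The boom did come free, so the button was in far enough.

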